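Roll the brass tube onto the soldering line

TASK

The long brass tube is to have its end cap soldered, but it is soft from annealing and would be squeezed out of round if picked up or pinched. With your fingertips lightly on top of it, roll it across the soldering board, without dragging or lifting it, until it lies centred over and parallel to the scored line in front of the torch, the line showing beyond both of its ends. Leave the short offcut and everything else where they are.

Things in the scene. Friction and masses are not known exactly. Their poses are not given: they have to be found in the camera images.
- tube: long brass tube, 32 mm diameter, 120 mm long, 90 to 140 g, on the board 70 to 105 mm to one side of the line, up to 7 degrees off parallel. Origin on its axis at mid length, 16 mm above the board; x along the axis, towards the torch; y and z turn as it rolls. Its axis moves half as far as a fingertip on its top; let go, it stops within mm. Two tips spread on its top can twist it. Dents above 40 N
- line (a point): the middle of the straight dark line scored in the board's top face, 4 mm wide and 210 mm long; x runs along the line (away from the robot, towards the torch), y across it, z up. The line runs through the middle of the board
- board: off-white soldering board fixed on the bench, 280 mm (x, along the line) by 300 mm (y), 12 mm thick; origin at the centre of its underside, on the bench. A torch in a stand is fixed beyond its far edge: nozzle tip 95 mm from the board's middle along +x, 34 mm above the bench, the torch sloping up and away from there to about 120 mm
- offcut: a short piece of the same brass tube, 32 mm diameter, 45 mm long, lying on the board on the other side of the line; origin on its axis at mid length. Leave it
- flux_jar: small glass jar with white lid, 38 mm diameter, 50 mm tall, standing on the board's far left corner; origin at the centre of its foot. Leave it
- charcoal: black charcoal block 45 x 75 x 24 mm lying on the board's far right corner; origin at the centre of its underside. Leave it
- borax_dish: white ceramic bowl, 74 mm across, 30 mm high, on the bench left of the board; origin at the centre of its foot. Leave it
- tweezers: steel tweezers, 155 mm long, 10 mm high, lying on the bench right of the board; origin on the bench near their middle. Leave them
- lighter: blue pocket lighter 24 x 74 x 12 mm, lying on the bench left of the board; origin on its underside. Leave it
- punch_block: wooden block 60 x 85 x 35 mm with six steel dapping punches standing in it, 92 mm tall in all, on the bench right of the board; origin at the centre of its underside. Leave it
There are look-alikes about, which are no part of the job. Of the things like the tube, leave any that is green or turquoise; of the rest the larger one is meant.

How it is judged:
On the way, in this order (a step that is already met when the one before it is completed fails the run):
1. the tube has turned a quarter turn about its own axis from how it lay at first (it is rolled, not dragged) (angle between tube's own z axis and vertical above 1.4 rad), for 0.1 s.
2. the tube has turned about half a turn about its own axis, on its way to the line (angle between tube's own z axis and vertical above 2.6 rad), for 0.1 s.
At the end, for the whole second after the job is handed in: the long tube lies still on the board, its axis within 6 mm of the line (measured across it) and within 5 degrees of parallel, its middle within 40 mm of the line's middle along it, and it got there by rolling (y of tube in the frame of line between -0.006 and 0.006 m and x of tube in the frame of line between -0.04 and 0.04 m and z of tube in the frame of line between 0.013 and 0.019 m and angle between the x axis of tube and the x axis of line, either way round below 0.087 rad and linear speed of tube below 0.01 m/s); the robot touches nothing.
It fails at once if the tube is lifted more than 8 mm off the board (z of tube in the frame of line above 0.024 m).
It fails at once if the soft tube is pressed or squeezed with more than 40 N (contact force between the fingers and tube above 40 N).
It fails at once if the offcut is moved by more than 10 mm (distance of offcut from where it was at the start of the episode above 0.01 m).
It fails at once if another thing on the board or bench is moved by more than 15 mm (distance of any of flux_jar, charcoal, borax_dish, tweezers, lighter, punch_block from where it was at the start of the episode above 0.015 m).
It also fails if it takes over 61 s, if anything falls off the work surface, if the arm or the gripper's body presses on something with over 40 N, if the wrist force passes 120 N, or if a joint passes its speed limit or range.

ROBOT

A 6-joint arm with a two-finger parallel gripper is mounted at the origin on the work surface. World frame = base frame: x ahead of the robot, y to its left, z up, the work surface at z = 0. Lengths are in m, angles in rad, forces in N, time in s.
With the tool pointing down it reaches from about 0.3 to 0.875 m from the base axis. Payload 6.4 kg.
Tool frame: the origin (TCP) lies midway between the tips of the shut fingers; the grasp point (between the pads) lies 19 mm behind it; z points along the fingers, y is the line along which they close (so a half turn about z gives the same grasp; the last joint's range is limited). The gripper opens to 85 mm and grips with 20 to 120 N. Pads are 22 mm wide; open, the fingers measure 114 mm over their backs; the gripper's body (76 mm by 85 mm) begins 54 mm behind the grasp point. The pads swing forward as they close: fully open they stand 13 mm farther back than shut.
Start: joints at [0.907, 0.181, 1.607, -0, 1.354, -0.206], TCP at [0.254, 0.516, 0.231] pointing down, gripper open.
Joint ranges: [-2.99, 2.99], [-0.89, 2.07], [0.3, 2.58], [-1.14, 4.28], [0, 2.63], [-3.12, 3.12]. Speed limits (rad/s): [2.57, 2.57, 3.01, 3.14, 3.14, 3.14].

INTERFACE

Orientations are given as a unit quaternion [w, x, y, z].
In Python, from bench import ctrl gives the robot as it stands. The module is installed in compiled form; this text tells all that it offers.
- The arm moves only by the tool move_arm, never from a script. Its argument "plan" is one flat list of numbers, 6 for each row, row after row: the shift along the world's x, y, z in units of 50 mm (1.0 is 50 mm), then the turn, a rotation vector about the world's x, y, z in rad. A call has 1 to 10 rows; each row is the pose to reach, as a shift and turn from the pose commanded when the call began; what a row does not reach only later rows make up. A row lasts 1/8 s, in which the tool goes at most 62.5 mm and 10.7 degrees, less where a joint would pass 70% of its speed; a pose out of reach is approached as far as the arm can. A call with a gripper value outside its range is refused whole. "grip" is the finger opening in mm, from 0 to 85.4, set as the call begins (left out, the last holds). The fingers move at their own pace and stop on an object; the grip force is fixed at half the most. Time passes only in rows, so rows that repeat a pose let the fingers close. It gives the time, the measured TCP pose, the force, the opening and the grip force at its end, in the units of the state.
- ctrl.get_obs(): the state, without advancing time (a new reading comes with each control period).
- ctrl.camera(name): name is "scene" or "top" or "wrist"; returns a dict with "pixels" (400x640x3 uint8, red, green, blue), "fx", "fy", "cx", "cy" (pixels), "dist_coeffs" ([k1, k2, p1, p2, k3] as OpenCV has them; the pictures are not rectified), "origin" and "attitude" of the camera in the world. Camera axes: x right, y down, z forward; pixel columns grow to the right and rows downward; lengths in m; the calibration is good to about 2 mm. A picture is of the moment at which its call begins. There is no depth.
- ctrl.hand_in(): hands the job in; it is judged then, once.
The state is a dict: "time_s": time; "q": joint angles; "dq": joint speeds; "joint_efforts": joint torques, N m; "eef_pos": TCP position; "eef_rot": TCP orientation; "wrist_force": force on the tool from outside, world axes, zero at the start; "torque": the same for the moment, N m; "opening": opening from 0.0 (shut) to 1.0 (fully open); "grasp_force": force on a finger pad.
Only numpy, scipy, OpenCV 4.12 (cv2) and the standard library are available. Lean on these libraries where they do the work, as an engineer would, in place of code of your own. Each camera call takes 0.05 s, during which the arm holds its last target. There are 200 camera calls.

## Working session

There is one attempt and no reset: what is moved stays moved. The work goes in short steps, Python scripts to look and compute and a tool call to move; the robot and the scene stay as the last step left them, time stands still between calls to the robot, and variables do not carry over. Pictures are saved under pics/ and viewed, at most 10 in all, crops included, and the job is handed in when it is done.

Besides the shell and the picture viewer there is one more tool, called after "Request:" in YAML: its name, and indented under it one key for each argument. move_arm: Moves the arm, as the interface text tells. Its arguments: {"type":"object","properties":{"plan":{"type":"array"},"grip":{"type":"number"}},"required":["plan"]}

```bash
mkdir -p pics
cat > h.py <<'E'
import numpy as np, cv2
from scipy.spatial.transform import Rotation as R
from bench import ctrl
def cam(n):
    c=ctrl.camera(n); c['img']=cv2.cvtColor(np.asarray(c['pixels']),cv2.COLOR_RGB2BGR)
    c['K']=np.array([[c['fx'],0,c['cx']],[0,c['fy'],c['cy']],[0,0,1]]); return c
def rot(a):
    a=np.asarray(a,float)
    return a if a.shape==(3,3) else R.from_quat(a[[1,2,3,0]]).as_matrix()
def ray(c,p):
    u=cv2.undistortPoints(np.asarray(p,float).reshape(-1,1,2),c['K'],np.array(c['dist_coeffs'],float)).reshape(-1,2)
    return np.c_[u,np.ones(len(u))]@rot(c['attitude']).T
def onz(c,p,z):
    d=ray(c,p);o=np.array(c['origin'],float)
    return o+d*((z-o[2])/d[:,2])[:,None]
def proj(c,P):
    Rw=rot(c['attitude']).T
    return cv2.projectPoints(np.asarray(P,float).reshape(-1,3),cv2.Rodrigues(Rw)[0],-Rw@np.array(c['origin'],float),c['K'],np.array(c['dist_coeffs'],float))[0].reshape(-1,2)
E
python3 - <<'E'
from h import *
for n in ['top','scene']:
    c=cam(n); cv2.imwrite(f'pics/{n}0.png',c['img']); print(n,c['origin'],c['attitude'],c['fx'])
o=ctrl.get_obs(); print(o)
E
```

```text
top [0.33858746 0.03180505 1.10231238] [ 0.05241923 -0.69774342  0.71060248 -0.07382723] 463.2592998360704
scene [0.85638578 0.46642535 0.6727361 ] [-0.11022817  0.281911    0.89029769 -0.34021459] 371.2610584831391
{'time_s': 0.1, 'q': array([ 9.06718492e-01,  1.81462864e-01,  1.60790724e+00, -9.87468874e-06,
        1.35382812e+00, -2.06297575e-01]), 'dq': array([-0.00105225, -0.00060871, -0.00029278, -0.00106529,  0.00124435,
       -0.00082398]), 'joint_efforts': array([-6.90129455e-04, -4.45878518e+01, -3.52234662e+01, -2.21111604e-04,
        4.19243370e-03,  1.07605015e-04]), 'eef_pos': array([0.25379375, 0.51539625, 0.23047681]), 'eef_rot': array([-3.34068840e-04,  2.26895628e-01,  9.73918749e-01, -7.29994007e-04]), 'wrist_force': array([ 0.21786255,  1.18140346, -0.33739223]), 'torque': array([0.0173573 , 0.04852074, 0.02823832]), 'grasp_force': 0.0, 'opening': 1.0003973750804047}
```

View pics/top0.png

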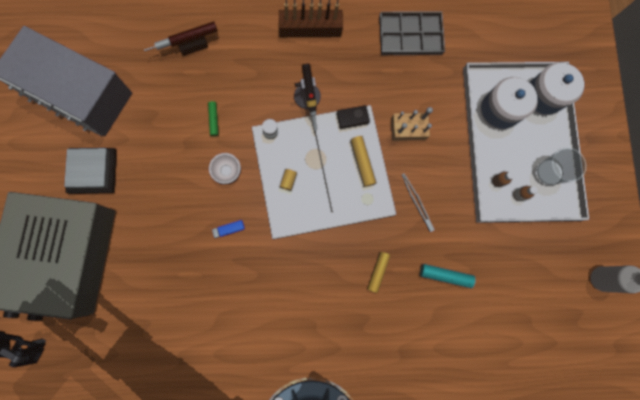

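View pics/scene0.png

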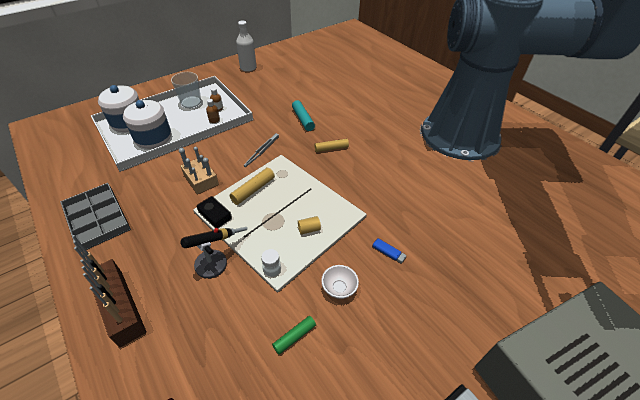

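Top view: brass candidates are the tube on the board at (363,161), a thinner brass tube on the bench at (379,272) and the offcut at (289,180). The green (213,118) and turquoise (448,275) tubes are excluded. The one at (363,161) fits: it is the larger brass tube, on the board and to one side of the line. Next I measure it and confirm in a crop.

```bash
cat > meas.py <<'E'
from h import *
def brass(c):
    h=cv2.cvtColor(c['img'],cv2.COLOR_BGR2HSV)
    return cv2.inRange(h,(18,120,60),(28,255,255))
def blobs(c,amin=60):
    cs,_=cv2.findContours(brass(c),cv2.RETR_EXTERNAL,cv2.CHAIN_APPROX_NONE)
    return sorted([k for k in cs if cv2.contourArea(k)>amin],key=cv2.contourArea,reverse=True)
def ends(k):
    (x,y),(w,h),a=cv2.minAreaRect(k); b=cv2.boxPoints(((x,y),(w,h),a))
    if np.linalg.norm(b[0]-b[1])<np.linalg.norm(b[1]-b[2]): e=[(b[0]+b[1])/2,(b[2]+b[3])/2]
    else: e=[(b[1]+b[2])/2,(b[3]+b[0])/2]
    return np.array([x,y]),np.array(e),(w,h)
E
python3 - <<'E'
from meas import *
C={}
for n in ['top','scene']:
    c=cam(n);C[n]=c
    for k in blobs(c): 
        m,e,s=ends(k); print(n,m.round(1),e.round(1).tolist(),np.round(s,1),onz(c,[m],.028)[0].round(3))
    h=cv2.cvtColor(c['img'],cv2.COLOR_BGR2HSV)
    w=cv2.inRange(h,(0,0,130),(179,50,255))
    cs,_=cv2.findContours(w,cv2.RETR_EXTERNAL,cv2.CHAIN_APPROX_NONE)
    for k in sorted(cs,key=cv2.contourArea)[-3:]:
        b=cv2.boxPoints(cv2.minAreaRect(k)); print('white',cv2.contourArea(k),b.round(1).tolist(), onz(c,b,.012)[:,:2].round(3).tolist())
    for z,nm in ((.012,'l'),):
        pass
c=C['top'];cv2.imwrite('pics/crop.png',np.hstack([cv2.resize(c['img'][95:245,245:405],None,fx=3,fy=3.0,interpolation=cv2.INTER_CUBIC)[:450,:400+80],cv2.resize(C['scene']['img'][130:280,190:290],None,fx=3,fy=3,interpolation=cv2.INTER_CUBIC)]))
E
```

```text
top [362.8 160.7] [[355.8999938964844, 137.3000030517578], [369.70001220703125, 184.10000610351562]] [48.8 10.7] [ 0.609 -0.138  0.028]
top [378.6 271.7] [[385.3999938964844, 252.39999389648438], [371.79998779296875, 290.8999938964844]] [10.4 40.8] [ 0.346 -0.164  0.028]
top [288.  179.1] [[290.79998779296875, 170.60000610351562], [285.1000061035156, 187.6999969482422]] [10.1 18. ] [0.567 0.041 0.028]
white 1265.5 [[65.0, 149.0], [104.0, 149.0], [104.0, 185.0], [65.0, 185.0]] [[0.652, 0.574], [0.651, 0.482], [0.562, 0.477], [0.564, 0.568]]
white 13149.5 [[249.5, 122.4000015258789], [373.1000061035156, 98.4000015258789], [395.70001220703125, 214.6999969482422], [272.1000061035156, 238.8000030517578]] [[0.714, 0.134], [0.773, -0.173], [0.48, -0.214], [0.428, 0.081]]
white 13508.0 [[466.70001220703125, 64.0999984741211], [582.2999877929688, 59.79999923706055], [588.2000122070312, 219.0], [472.6000061035156, 223.1999969482422]] [[0.862, -0.417], [0.871, -0.717], [0.462, -0.679], [0.456, -0.398]]
scene [251.6 185.5] [[271.79998779296875, 170.6999969482422], [231.39999389648438, 200.199996
[... 212 characters left out ...]
78], [314.6000061035156, 147.1999969482422]] [ 8.4 33.8] [ 0.359 -0.149  0.028]
white 905.5 [[322.0, 265.0], [358.0, 265.0], [358.0, 297.0], [322.0, 297.0]] [[0.598, 0.136], [0.536, 0.179], [0.583, 0.235], [0.641, 0.195]]
white 4761.5 [[83.4000015258789, 96.9000015258789], [225.10000610351562, 43.400001525878906], [251.10000610351562, 112.30000305175781], [109.4000015258789, 165.8000030517578]] [[0.852, -0.81], [0.313, -0.891], [0.454, -0.429], [0.874, -0.429]]
white 10637.0 [[198.60000610351562, 209.10000610351562], [293.1000061035156, 128.60000610351562], [366.0, 214.10000610351562], [271.3999938964844, 294.70001220703125]] [[0.745, -0.154], [0.393, -0.287], [0.432, 0.083], [0.719, 0.134]]
```

View pics/crop.png

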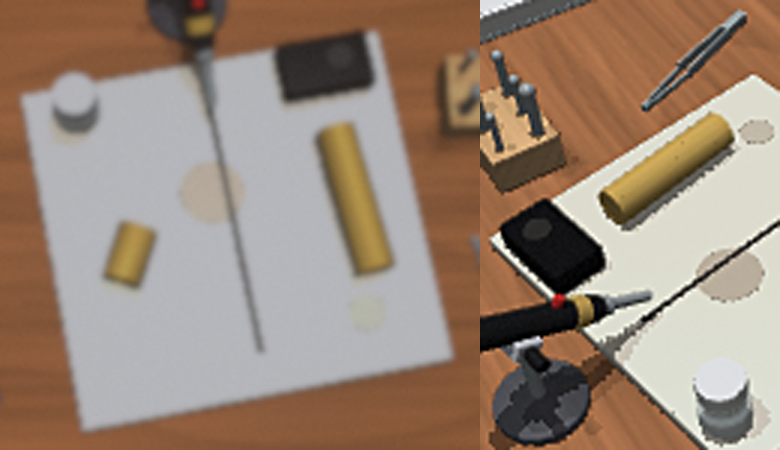

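The crop confirms it: long brass tube on the board, line to its left, torch nozzle over the line's far end, charcoal near the tube's far end. Next I measure the line and the tube axis in both views.

```bash
cat >> meas.py <<'E'
def line_pts(c,guess,half=6,n=60,dark=True):
    # sub-pixel darkest position across a guessed pixel segment
    g=cv2.cvtColor(c['img'],cv2.COLOR_BGR2GRAY).astype(np.float32)
    a,b=map(np.array,guess); d=(b-a)/np.linalg.norm(b-a); nrm=np.array([-d[1],d[0]]); s=np.arange(-half,half+.01,.25)
    out=[]
    for t in np.linspace(0.02,.98,n):
        p=a+t*(b-a)+s[:,None]*nrm
        v=cv2.remap(g,p[:,0].astype(np.float32)[None],p[:,1].astype(np.float32)[None],cv2.INTER_LINEAR)[0]
        w=np.clip(np.median(v)-v-15,0,None)
        if w.sum()>5: out.append((p*w[:,None]).sum(0)/w.sum())
    return np.array(out)
def fit(P):
    vx,vy,x,y=cv2.fitLine(P[:,:2].astype(np.float32),cv2.DIST_HUBER,0,.001,.001).ravel()
    if vx<0: vx,vy=-vx,-vy
    return np.array([x,y]),np.array([vx,vy])
def tri(c1,p1,c2,p2):
    o1,o2=np.array(c1['origin']),np.array(c2['origin']);d1,d2=ray(c1,[p1])[0],ray(c2,[p2])[0]
    t=np.linalg.lstsq(np.c_[d1,-d2],o2-o1,rcond=None)[0]
    A,B=o1+t[0]*d1,o2+t[1]*d2
    return (A+B)/2,np.linalg.norm(A-B)
E
python3 - <<'E'
from meas import *
T,S=cam('top'),cam('scene')
for c,g in ((T,((316.,140.),(332.,212.))),(S,((309.,189.),(248.,232.)))):
    P=onz(c,line_pts(c,g),.012); p,d=fit(P); print('line',len(P),p.round(4),np.degrees(np.arctan2(d[1],d[0])).round(2),P[[0,-1],:2].round(3).tolist(), 'resid',np.std((P[:,:2]-p)@[-d[1],d[0]]).round(4))
for c in (T,S):
    m,e,_=ends(blobs(c)[0]); E=onz(c,e,.028); v=E[0]-E[1]; v*=np.sign(v[0])
    print('tube',E[:,:2].mean(0).round(4),np.linalg.norm(v).round(4),np.degrees(np.arctan2(v[1],v[0])).round(2))
m1=ends(blobs(T)[0])[0];m2=ends(blobs(S)[0])[0];print('tri tube',tri(T,m1,S,m2))
w=cam('wrist');cv2.imwrite('pics/w0.png',w['img']);print(w['origin'],w['fx'])
# board corners: lines fitted to white contour sides
for c in (T,S):
    h=cv2.cvtColor(c['img'],cv2.COLOR_BGR2HSV);w=cv2.inRange(h,(0,0,130),(179,50,255))
    cs,_=cv2.findContours(w,cv2.RETR_EXTERNAL,cv2.CHAIN_APPROX_NONE)
    k=[k for k in cs if cv2.contourArea(k)>4000 and cv2.pointPolygonTest(k,tuple(map(float,proj(c,[[.52,-.02,.012]])[0])),False)>0]
    for q in k:
        a=cv2.approxPolyDP(q,6,True).reshape(-1,2).astype(float);print('board',onz(c,a,.012)[:,:2].round(3).tolist())
E
```

```text
line 60 [ 0.577  -0.0453] 10.07 [[0.664, -0.03], [0.492, -0.06]] resid 0.0002
line 60 [ 0.6028 -0.039 ] 10.1 [[0.499, -0.058], [0.679, -0.029]] resid 0.0006
tube [ 0.6097 -0.1382] 0.1191 14.01
tube [ 0.6084 -0.1372] 0.1335 14.15
tri tube (array([ 0.60988322, -0.1387822 ,  0.02556618]), np.float64(0.00021498999080120807))
[0.19016135 0.54753586 0.37298537] 313.5577052160385
board [[0.753, -0.165], [0.711, -0.163], [0.692, -0.088], [0.738, -0.077], [0.731, -0.03], [0.654, -0.03], [0.726, -0.008], [0.702, 0.128], [0.43, 0.078], [0.481, -0.213]]
board [[0.482, -0.206], [0.697, -0.172], [0.689, -0.093], [0.73, -0.075], [0.679, -0.039], [0.734, -0.041], [0.728, -0.02], [0.669, -0.029], [0.728, -0.001], [0.705, 0.129], [0.434, 0.082]]
```

Both views agree. The line runs at 10.1° with its middle at about (0.592,-0.042). The tube axis is at 14.0°, centred at about (0.6095,-0.138,0.0256) by triangulation, so it sits 98 mm right of the line and 4° off. I'll move above it with the finger line along the tube.

Request:
move_arm:
  plan: [7.16, -13.23, 0, 0, 0, -0.869, 7.16, -13.23, 0, 0, 0, -0.869, 7.16, -13.23, 0, 0, 0, -0.869, 7.16, -13.23, 0, 0, 0, -0.869, 7.16, -13.23, 0, 0, 0, -0.869, 7.16, -13.23, 0, 0, 0, -0.869, 7.16, -13.23, 0, 0, 0, -0.869, 7.16, -13.23, 0, 0, 0, -0.869, 7.16, -13.23, 0, 0, 0, -0.869, 7.16, -13.23, 0, 0, 0, -0.869]
  grip: 60

```text
time_s: 1.6
eef_pos: [0.5524, -0.0359, 0.2315]
eef_rot: [0.0, 0.616, 0.788, 0.0]
wrist_force: [0.7, -0.4, -0.6]
opening: 0.702
grasp_force: 0.0
```

Request:
move_arm:
  plan: [1.1, -2.0, 0, 0, 0, 0, 1.1, -2.0, -1, 0, 0, 0, 1.1, -2.0, -2, 0, 0, 0, 1.1, -2.0, -2.6, 0, 0, 0, 1.1, -2.0, -2.6, 0, 0, 0, 1.1, -2.0, -2.6, 0, 0, 0, 1.1, -2.0, -2.6, 0, 0, 0]

```text
time_s: 2.48
eef_pos: [0.6081, -0.1342, 0.1038]
eef_rot: [0.002, 0.616, 0.788, 0.001]
wrist_force: [-1.0, 0.4, 0.5]
opening: 0.704
grasp_force: 0.0
```

Run:
```python
from meas import *
o=ctrl.get_obs();print(o['eef_pos'].round(4),o['eef_rot'].round(4),o['wrist_force'].round(2))
c=cam('wrist');print(c['origin']);cv2.imwrite('pics/w1.png',c['img'])
for k in blobs(c)[:3]: m,e,s=ends(k);print(m,s,onz(c,e,.028)[:,:2].round(4).tolist())
```

```text
[ 0.6081 -0.1342  0.1038] [2.000e-03 6.156e-01 7.880e-01 5.000e-04] [-1.02  0.42  0.52]
[ 0.58976062 -0.06500627  0.24562429]
[332.  217.5] (146.0, 33.0) [[0.5661, -0.1508], [0.6708, -0.1249]]
[ 20.69231224 180.46153259] (70.44692993164062, 32.172611236572266) [[0.3593, -0.1569], [0.4079, -0.1764]]
[600.04138184  92.71679688] (28.651386260986328, 46.07419204711914) [[0.7759, 0.0111], [0.7798, -0.019]]
```

View pics/w1.png

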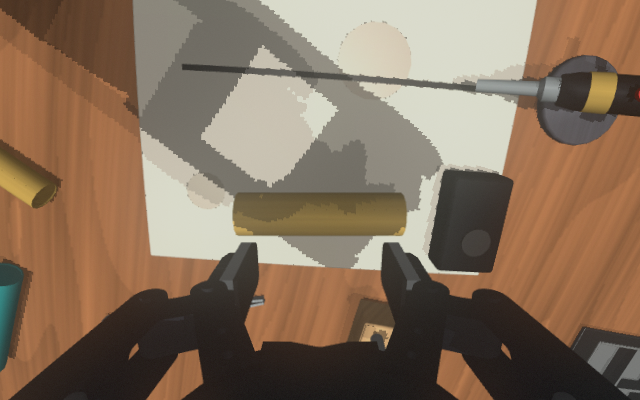

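The wrist view shows the tube at rows 193–236 and cols 233–407, fingertips spread to either side of its middle, and the line from (182,67) to (475,88). Now I descend to just above the tube.

Request:
move_arm:
  plan: [0.07, -0.24, -0.5, 0, 0, 0, 0.07, -0.24, -0.9, 0, 0, 0, 0.07, -0.24, -1.12, 0, 0, 0, 0.07, -0.24, -1.12, 0, 0, 0]

```text
time_s: 3.02
eef_pos: [0.6093, -0.1451, 0.0442]
eef_rot: [-0.001, 0.616, 0.788, -0.0]
wrist_force: [0.1, -0.7, 0.0]
opening: 0.701
grasp_force: 0.0
```

```bash
cat >> meas.py <<'E'
def tubepose(c,z=.028,near=None,show=False):
    """tube axis centre, yaw(deg) from the wrist view: mask of saturated yellow, any brightness"""
    h=cv2.cvtColor(c['img'],cv2.COLOR_BGR2HSV)
    m=cv2.inRange(h,(17,100,30),(30,255,255)); m=cv2.morphologyEx(m,cv2.MORPH_CLOSE,np.ones((5,5)))
    cs,_=cv2.findContours(m,cv2.RETR_EXTERNAL,cv2.CHAIN_APPROX_NONE); k=max(cs,key=cv2.contourArea)
    mm,e,s=ends(k); E=onz(c,e,z); v=E[0]-E[1]; v*=np.sign(v[0])
    return E[:,:2].mean(0),np.degrees(np.arctan2(v[1],v[0])),np.linalg.norm(v),mm,s
L0=np.array([.592,-.0424]);U=np.array([np.cos(np.radians(10.1)),np.sin(np.radians(10.1))]);N=np.array([-U[1],U[0]])
def report():
    o=ctrl.get_obs();print('tcp',o['eef_pos'].round(4),'F',o['wrist_force'].round(2),'t',o['time_s'],'tcp line',[((o['eef_pos'][:2]-L0)@a).round(4) for a in (U,N)])
    for n in ('wrist','top','scene'):
        c=cam(n);p,a,l,mm,s=tubepose(c);print(n,p.round(4),'along/across',((p-L0)@U).round(4),((p-L0)@N).round(4),'yaw-line',round(a-10.1,2),'len',l.round(3),'px',mm.round(0),np.round(s))
    return c
E
python3 - <<'E'
from meas import *
report()
E
```

```text
tcp [ 0.6093 -0.1451  0.0442] F [ 0.09 -0.67  0.05] t 3.025 tcp line [np.float64(-0.001), np.float64(-0.1042)]
wrist [ 0.6089 -0.1376] along/across -0.0001 -0.0967 yaw-line 3.93 len 0.131 px [323. 231.] [ 56. 240.]
top [0.5664 0.0415] along/across -0.0105 0.0871 yaw-line -28.94 len 0.046 px [288. 179.] [11. 19.]
scene [ 0.6089 -0.136 ] along/across 0.0002 -0.0951 yaw-line 3.18 len 0.132 px [252. 186.] [13. 50.]
```

Request:
move_arm:
  plan: [0, -0.02, -0.02, 0, 0, 0, 0, -0.02, -0.04, 0, 0, 0, 0, -0.02, -0.04, 0, 0, 0]

```text
time_s: 3.55
eef_pos: [0.6101, -0.1469, 0.0433]
eef_rot: [0.0, 0.616, 0.788, 0.0]
wrist_force: [-0.0, 0.7, -0.1]
opening: 0.704
grasp_force: 0.0
```

Request:
move_arm:
  plan: [0, 0, -0.02, 0, 0, 0, 0, 0, -0.04, 0, 0, 0, 0, 0, -0.04, 0, 0, 0]

```text
time_s: 3.92
eef_pos: [0.61, -0.1468, 0.0411]
eef_rot: [-0.0, 0.616, 0.788, -0.0]
wrist_force: [0.3, -0.3, 1.0]
opening: 0.705
grasp_force: 0.0
```

Request:
move_arm:
  plan: [0, 0, -0.02, 0, 0, 0, 0, 0, -0.03, 0, 0, 0, 0, 0, -0.03, 0, 0, 0]

```text
time_s: 4.3
eef_pos: [0.61, -0.1468, 0.0397]
eef_rot: [-0.0, 0.616, 0.788, -0.0]
wrist_force: [-0.5, -0.1, 0.5]
opening: 0.701
grasp_force: 0.0
```

Request:
move_arm:
  plan: [0, 0, -0.01, 0, 0, 0, 0, 0, -0.02, 0, 0, 0, 0, 0, -0.02, 0, 0, 0]

```text
time_s: 4.68
eef_pos: [0.6102, -0.1469, 0.0389]
eef_rot: [0.0, 0.616, 0.788, -0.0]
wrist_force: [0.2, 0.0, 0.6]
opening: 0.703
grasp_force: 0.5
```

Request:
move_arm:
  plan: [0, 0, -0.01, 0, 0, 0, 0, 0, -0.02, 0, 0, 0, 0, 0, -0.02, 0, 0, 0]

```text
time_s: 5.05
eef_pos: [0.6104, -0.1474, 0.0387]
eef_rot: [0.0, 0.616, 0.788, -0.0]
wrist_force: [-3.1, -0.5, 6.6]
opening: 0.701
grasp_force: 3.2
```

Contact at TCP z≈0.0388 with about 6.6 N. First rolling stroke.

Request:
move_arm:
  plan: [-0.02, 0.08, 0, 0, 0, -0.002, -0.04, 0.18, 0, 0, 0, -0.005, -0.065, 0.28, 0, 0, 0, -0.008, -0.09, 0.38, 0, 0, 0, -0.012, -0.11, 0.48, 0, 0, 0, -0.015, -0.13, 0.58, 0, 0, 0, -0.018, -0.15, 0.66, 0, 0, 0, -0.02, -0.15, 0.66, 0, 0, 0, -0.02]

```text
time_s: 6.05
eef_pos: [0.6029, -0.1139, 0.0387]
eef_rot: [0.0, 0.623, 0.782, -0.0]
wrist_force: [-1.6, 0.2, 6.4]
opening: 0.703
grasp_force: 3.3
```

Run:
```python
from meas import *
report()
```

```text
tcp [ 0.6029 -0.1139  0.0387] F [-1.63  0.15  6.39] t 6.05 tcp line [np.float64(-0.0018), np.float64(-0.0723)]
wrist [ 0.6055 -0.1212] along/across -0.0005 -0.0799 yaw-line 2.74 len 0.131 px [322. 260.] [ 57. 240.]
top [0.5664 0.0415] along/across -0.0105 0.0871 yaw-line -28.94 len 0.046 px [288. 179.] [11. 19.]
scene [ 0.6985 -0.2457] along/across 0.0692 -0.2188 yaw-line 78.41 len 0.118 px [200. 175.] [33. 26.]
```

The stroke moved the tube 16.8 mm and turned it 1.2°, rolling cleanly. Now lift, step back, and repeat.

Request:
move_arm:
  plan: [0, 0, 0.16, 0, 0, 0, 0.05, -0.16, 0.2, 0, 0, 0, 0.09, -0.32, 0.16, 0, 0, 0, 0.09, -0.32, 0.06, 0, 0, 0, 0.09, -0.32, 0.02, 0, 0, 0, 0.09, -0.32, 0, 0, 0, 0, 0.09, -0.32, 0, 0, 0, 0]

```text
time_s: 7.08
eef_pos: [0.6069, -0.1304, 0.0386]
eef_rot: [0.0, 0.624, 0.782, -0.001]
wrist_force: [-4.6, -1.8, 8.9]
opening: 0.697
grasp_force: 4.6
```

Request:
move_arm:
  plan: [-0.02, 0.08, 0, 0, 0, -0.002, -0.04, 0.18, 0, 0, 0, -0.005, -0.065, 0.28, 0, 0, 0, -0.008, -0.09, 0.38, 0, 0, 0, -0.012, -0.11, 0.48, 0, 0, 0, -0.015, -0.13, 0.58, 0, 0, 0, -0.018, -0.15, 0.67, 0, 0, 0, -0.02, -0.15, 0.67, 0, 0, 0, -0.02]

```text
time_s: 8.07
eef_pos: [0.5997, -0.0961, 0.0386]
eef_rot: [0.0, 0.631, 0.776, -0.0]
wrist_force: [-3.0, 0.0, 8.2]
opening: 0.702
grasp_force: 4.1
```

Run:
```python
from meas import *
report()
```

```text
tcp [ 0.5997 -0.0961  0.0386] F [-2.97  0.02  8.19] t 8.075 tcp line [np.float64(-0.0018), np.float64(-0.0542)]
wrist [ 0.6024 -0.1043] along/across -0.0006 -0.0628 yaw-line 1.62 len 0.131 px [322. 262.] [ 58. 240.]
top [0.5664 0.0415] along/across -0.0105 0.0871 yaw-line -28.94 len 0.046 px [288. 179.] [11. 19.]
scene [ 0.6019 -0.1027] along/across -0.0008 -0.0611 yaw-line 1.72 len 0.132 px [261. 193.] [13. 51.]
```

Request:
move_arm:
  plan: [0, 0, 0.16, 0, 0, 0, 0.05, -0.17, 0.2, 0, 0, 0, 0.09, -0.34, 0.16, 0, 0, 0, 0.09, -0.34, 0.06, 0, 0, 0, 0.09, -0.34, 0.02, 0, 0, 0, 0.09, -0.34, 0, 0, 0, 0, 0.09, -0.34, 0, 0, 0, 0]

```text
time_s: 9.1
eef_pos: [0.6039, -0.1139, 0.0386]
eef_rot: [-0.0, 0.631, 0.775, -0.001]
wrist_force: [-3.9, -1.9, 9.1]
opening: 0.703
grasp_force: 4.5
```

Request:
move_arm:
  plan: [-0.02, 0.08, 0, 0, 0, -0.002, -0.04, 0.18, 0, 0, 0, -0.005, -0.06, 0.28, 0, 0, 0, -0.008, -0.08, 0.38, 0, 0, 0, -0.012, -0.1, 0.48, 0, 0, 0, -0.12, 0.58, 0, 0, 0, -0.02, -0.13, 0.66, 0, 0, 0, -0.025, -0.13, 0.66, 0, 0, 0, -0.025]

```text
schema error: expected a multiple of 6 numbers
```

Row miscounted, so nothing moved. Resending.

Request:
move_arm:
  plan: [-0.02, 0.08, 0, 0, 0, -0.002, -0.04, 0.18, 0, 0, 0, -0.005, -0.06, 0.28, 0, 0, 0, -0.008, -0.08, 0.38, 0, 0, 0, -0.012, -0.1, 0.48, 0, 0, 0, -0.016, -0.12, 0.58, 0, 0, 0, -0.02, -0.13, 0.66, 0, 0, 0, -0.025, -0.13, 0.66, 0, 0, 0, -0.025]

```text
time_s: 10.1
eef_pos: [0.5977, -0.0802, 0.0387]
eef_rot: [0.0, 0.641, 0.768, -0.0]
wrist_force: [-3.5, -0.2, 9.2]
opening: 0.702
grasp_force: 4.6
```

Run:
```python
from meas import *
report()
```

```text
tcp [ 0.5977 -0.0802  0.0387] F [-3.53 -0.16  9.15] t 10.1 tcp line [np.float64(-0.0011), np.float64(-0.0382)]
wrist [ 0.5992 -0.0873] along/across -0.0008 -0.0455 yaw-line 1.09 len 0.13 px [321. 260.] [ 59. 240.]
top [ 0.3464 -0.1668] along/across -0.2636 -0.0794 yaw-line -27.11 len 0.095 px [380. 272.] [10. 41.]
scene [ 0.6988 -0.2442] along/across 0.0698 -0.2174 yaw-line 78.42 len 0.12 px [200. 175.] [34. 26.]
```

Request:
move_arm:
  plan: [0, 0, 0.16, 0, 0, 0, 0.03, -0.16, 0.2, 0, 0, 0, 0.06, -0.32, 0.16, 0, 0, 0, 0.06, -0.32, 0.06, 0, 0, 0, 0.06, -0.32, 0.02, 0, 0, 0, 0.06, -0.32, 0, 0, 0, 0, 0.06, -0.32, 0, 0, 0, 0]

```text
time_s: 11.12
eef_pos: [0.6004, -0.0968, 0.0386]
eef_rot: [-0.0, 0.641, 0.768, -0.001]
wrist_force: [-5.3, -1.4, 8.2]
opening: 0.703
grasp_force: 4.8
```

Request:
move_arm:
  plan: [-0.02, 0.08, 0, 0, 0, -0.001, -0.04, 0.18, 0, 0, 0, -0.003, -0.06, 0.28, 0, 0, 0, -0.005, -0.08, 0.38, 0, 0, 0, -0.006, -0.1, 0.48, 0, 0, 0, -0.008, -0.12, 0.58, 0, 0, 0, -0.01, -0.13, 0.65, 0, 0, 0, -0.01, -0.13, 0.65, 0, 0, 0, -0.01]

```text
time_s: 12.12
eef_pos: [0.5942, -0.0637, 0.0387]
eef_rot: [0.0, 0.645, 0.765, -0.0]
wrist_force: [-3.8, 0.3, 9.6]
opening: 0.706
grasp_force: 4.7
```

Run:
```python
from meas import *
report()
```

```text
tcp [ 0.5942 -0.0637  0.0387] F [-3.76  0.27  9.62] t 12.125 tcp line [np.float64(-0.0016), np.float64(-0.0213)]
wrist [ 0.5965 -0.0707] along/across -0.0005 -0.0287 yaw-line 0.75 len 0.131 px [323. 260.] [ 59. 240.]
top [ 0.3473 -0.1636] along/across -0.2622 -0.0764 yaw-line -31.47 len 0.096 px [378. 272.] [11. 42.]
scene [ 0.5964 -0.07  ] along/across -0.0005 -0.028 yaw-line 1.04 len 0.132 px [270. 200.] [13. 52.]
```

Request:
move_arm:
  plan: [0, 0, 0.16, 0, 0, 0, 0.03, -0.16, 0.2, 0, 0, 0, 0.06, -0.31, 0.16, 0, 0, 0, 0.06, -0.31, 0.06, 0, 0, 0, 0.06, -0.31, 0.02, 0, 0, 0, 0.06, -0.31, 0, 0, 0, 0, 0.06, -0.31, 0, 0, 0, 0]

```text
time_s: 13.15
eef_pos: [0.5969, -0.0797, 0.0386]
eef_rot: [-0.0, 0.645, 0.764, -0.001]
wrist_force: [-5.1, -1.5, 9.5]
opening: 0.702
grasp_force: 5.1
```

Request:
move_arm:
  plan: [-0.02, 0.08, 0, 0, 0, -0.001, -0.04, 0.18, 0, 0, 0, -0.003, -0.06, 0.28, 0, 0, 0, -0.005, -0.07, 0.38, 0, 0, 0, -0.006, -0.09, 0.48, 0, 0, 0, -0.008, -0.1, 0.56, 0, 0, 0, -0.01, -0.11, 0.62, 0, 0, 0, -0.01, -0.11, 0.62, 0, 0, 0, -0.01]

```text
time_s: 14.15
eef_pos: [0.5913, -0.0482, 0.0386]
eef_rot: [-0.0, 0.648, 0.761, -0.0]
wrist_force: [-4.9, 1.2, 11.0]
opening: 0.7
grasp_force: 5.4
```

Run:
```python
from meas import *
report()
```

```text
tcp [ 0.5913 -0.0482  0.0386] F [-4.86  1.16 11.  ] t 14.15 tcp line [np.float64(-0.0017), np.float64(-0.0056)]
wrist [ 0.5935 -0.055 ] along/across -0.0007 -0.0127 yaw-line 0.69 len 0.131 px [323. 259.] [ 59. 240.]
top [ 0.3472 -0.1638] along/across -0.2623 -0.0766 yaw-line -32.06 len 0.096 px [379. 272.] [11. 42.]
scene [ 0.5936 -0.0538] along/across -0.0005 -0.0115 yaw-line 0.51 len 0.132 px [275. 204.] [13. 52.]
```

Request:
move_arm:
  plan: [0, 0, 0.16, 0, 0, 0, 0.03, -0.14, 0.2, 0, 0, 0, 0.05, -0.28, 0.16, 0, 0, 0, 0.05, -0.28, 0.06, 0, 0, 0, 0.05, -0.28, 0.02, 0, 0, 0, 0.05, -0.28, 0, 0, 0, 0, 0.05, -0.28, 0, 0, 0, 0]

```text
time_s: 15.18
eef_pos: [0.5939, -0.0627, 0.0387]
eef_rot: [-0.0, 0.649, 0.761, -0.001]
wrist_force: [-5.7, -2.0, 11.4]
opening: 0.707
grasp_force: 5.6
```

Request:
move_arm:
  plan: [-0.02, 0.08, 0, 0, 0, -0.001, -0.04, 0.18, 0, 0, 0, -0.003, -0.06, 0.28, 0, 0, 0, -0.005, -0.07, 0.37, 0, 0, 0, -0.006, -0.08, 0.44, 0, 0, 0, -0.008, -0.09, 0.49, 0, 0, 0, -0.01, -0.09, 0.49, 0, 0, 0, -0.01, -0.09, 0.49, 0, 0, 0, -0.01]

```text
time_s: 16.18
eef_pos: [0.5895, -0.038, 0.0387]
eef_rot: [0.0, 0.652, 0.758, -0.0]
wrist_force: [-4.1, -0.5, 11.3]
opening: 0.701
grasp_force: 5.4
```

Request:
move_arm:
  plan: [0, 0, 0.06, 0, 0, 0, 0, 0, 0.2, 0, 0, 0, 0, -0.5, 1, 0, 0, 0, 0, -1.2, 2, 0, 0, 0, 0, -1.8, 2.5, 0, 0, 0, 0, -1.8, 2.5, 0, 0, 0, 0, -1.8, 2.5, 0, 0, 0]

```text
time_s: 17.05
eef_pos: [0.5888, -0.1271, 0.1617]
eef_rot: [-0.001, 0.653, 0.758, -0.0]
wrist_force: [0.4, 0.2, -0.3]
opening: 0.702
grasp_force: 0.0
```

Run:
```python
from meas import *
report()
w=cam('wrist'); t=cam('top');s=cam('scene')
cv2.imwrite('pics/w2.png',w['img'])
for c in (t,s):
    g=proj(c,[[*(L0),.028]])[0]
    ks=[k for k in blobs(c) if cv2.pointPolygonTest(k,tuple(map(float,g)),True)>-8]
    if ks:
        m,e,z=ends(ks[0]);E=onz(c,e,.028);v=E[0]-E[1];v*=np.sign(v[0]);p=E.mean(0)[:2]
        print(z,p,((p-L0)@U).round(4),((p-L0)@N).round(4),np.degrees(np.arctan2(v[1],v[0]))-10.1)
```

```text
tcp [ 0.5888 -0.1271  0.1617] F [ 0.37  0.24 -0.31] t 17.05 tcp line [np.float64(-0.018), np.float64(-0.0828)]
wrist [ 0.592  -0.0415] along/across 0.0001 0.0009 yaw-line -0.17 len 0.127 px [339.  94.] [ 38. 150.]
top [ 0.6112 -0.0391] along/across 0.0195 -0.0001 yaw-line -1.56 len 0.084 px [321. 161.] [34. 12.]
scene [ 0.5914 -0.0415] along/across -0.0004 0.001 yaw-line 0.11 len 0.132 px [278. 207.] [13. 52.]
(31.071409225463867, 10.685934066772461) [ 0.6144341  -0.03848681] 0.0228 -0.0001 -2.3818570509854666
(13.13598346710205, 51.96269226074219) [ 0.59091356 -0.04154837] -0.0009 0.001 0.11230279066819904
```

View pics/w2.png

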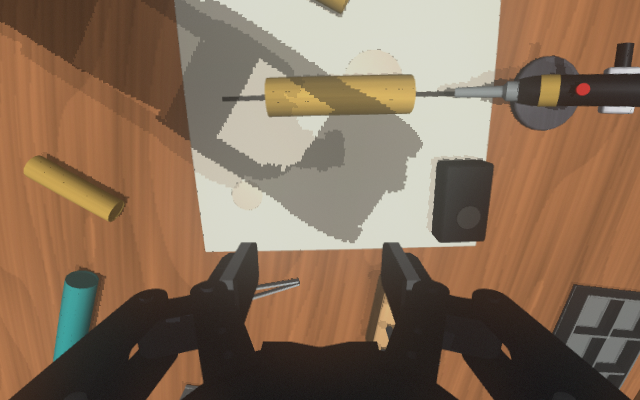

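The picture shows the tube at cols 265–415, centred over the line, which emerges at both ends (222,99) and (455,94). The offset is about 1 mm and under 0.3°, and nothing is touched.

```bash
python3 -c "
from bench import ctrl
print(ctrl.hand_in())"
```

```text
the job is handed in; nothing more can be done
None
```

The long brass tube was rolled in six light strokes (about 11 N at most in the readings) onto the scored line, about 1 mm off and under 0.3° from parallel by the wrist and scene cameras, with the line showing beyond both ends; the job is handed in, but no verdict was shown.

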